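# Clear the light bench and hold a resin test cell in the beam

### The job

Pick up the pusher and sweep the four resin offcuts along the light bench into the scrap trough at its end, without touching them with the hand, then stand the pusher upright back on the table. Next pick up the clear resin test cell, gripping it by its two broad frosted faces only, and finish while holding it still and upright, clear of the platform and midway between lamp and screen, so that the beam passes squarely through its polished end faces in its lower, flaked part. Do not let go of the cell at the end, and leave the jar, dropper bottle and paper cup where they are.

Things in the scene. Friction and masses are not known exactly. Their poses are not given: they have to be found in the camera images.
- bench: fixed light bench; origin at table height under the middle of the beam. Dark steel platform, top at 45 mm, from y = -110 to +70 mm. Along its y runs a lane 104 mm wide between 10 mm side rails with tops at 65 mm, open at both ends. White lamp box (x 52 to 107 mm) and white screen holder (x -77 to -52 mm), both y -32 to 32 mm, tops at 110 mm, face each other across the lane
- lane_start (a point): middle of the lane's open -y end, on the platform's top edge (bench x = 0, y = -110 mm, 45 mm above the table); axes as the bench
- lane_end (a point): middle of the lane's +y end, on the platform's top edge, where it drops into the scrap trough (bench x = 0, y = 70 mm, 45 mm above the table); axes as the bench
- beam (a point): middle of the light beam, midway between lamp and screen, on the bench at x = 0, y = 0, 79 mm above the table (34 mm above the platform); its axes are the bench's, the beam runs along x and is 8 mm thick
- trough (a point): centre of the inner floor of the scrap trough that joins the platform's +y end (the trough is fixed to the bench and has its axes; this point is 122.5 mm from the beam along +y, 5 mm above the table); inside 114 x 105 mm (x, y), walls 5 mm thick with tops 40 mm above the table, so 5 mm lower than the platform
- pusher: loose T-shaped pusher, 130 g nominal, standing on the table: black rubber foot 28 x 84 x 22 mm (x, y, z) with an upright square wooden handle 22 x 22 mm on its middle, from 22 to 108 mm above the foot's underside; origin at the centre of the underside, z up the handle, y along the foot's 84 mm
- cell: loose clear resin block 36 x 24 x 70 mm (x, y, z), 65 g, standing on end on the table; origin at the centre of its underside, z up. Its narrower upright faces (+x, -x; 24 mm wide) are polished and clear; its broad ones (+y, -y; 36 mm wide, 24 mm apart) are frosted white 2 mm plates that stop 1.5 mm short of the polished faces. Copper flakes are cast in its lower half
- cell_window (a point): point on the cell's centre line, 22 mm above its underside, amid the flakes: where the beam should pass (axes as the cell)
- offcut1: loose white resin offcut, block 24 x 18 x 16 mm, 14 g, starts on the platform's lane; origin at the centre of its underside
- offcut2: loose white resin offcut, six-sided, 22 mm across, 18 mm high, 14 g, starts on the platform's lane; origin at the centre of its underside
- offcut3: loose white resin offcut, block 20 x 20 x 22 mm, 14 g, starts on the platform's lane; origin at the centre of its underside
- offcut4: loose white resin offcut, blunt eight-sided cone 24 mm across its foot, 17 mm high, 14 g, starts on the platform's lane; origin at the centre of its underside
- jar: bystander: glass jar with a steel lid, 48 mm across, 75 mm high; origin under its centre
- dropper: bystander: white dropper bottle with a black cap, 28 mm across, 75 mm high; origin under its centre
- cup: bystander: empty paper cup, 70 mm across the rim, 70 mm high; origin under its centre
Mind the look-alikes: they are no part of the job. Leave any pink look-alike of the cell alone.

How it is judged:
By the outcome, as a careful person would: the job done as asked, in the order asked, and still so for the second after the job is handed in, while the arm keeps its last pose, push and grip.
It also fails if it takes over 56 s, if anything falls off the work surface, if the arm or the gripper's body presses on something with over 40 N, if the wrist force passes 120 N, or if a joint passes its speed limit or range.

### The arm

A 6-joint arm with a two-finger parallel gripper is mounted at the origin on the work surface. World frame = base frame: x ahead of the robot, y to its left, z up, the work surface at z = 0. Lengths are in mm, angles in degrees, forces in N, time in s.
With the tool pointing down it reaches from about 300 to 850 mm from the base axis. Payload 4.2 kg.
Tool frame: the origin (TCP) lies midway between the tips of the shut fingers; the grasp point (between the pads) lies 19 mm behind it; z points along the fingers, y is the line along which they close (so a half turn about z gives the same grasp; the last joint's range is limited). The gripper opens to 91 mm and grips with 3 to 60 N. Pads are 32 mm wide; open, the fingers measure 118 mm over their backs; the gripper's body (76 mm by 178 mm) begins 60 mm behind the grasp point.
Start: joints at [62.452, 18.312, 89.639, -0, 72.044, -1.146], TCP at [255.687, 515.041, 213.976] pointing down, gripper open.
Joint ranges: [-177.97, 177.97], [-48.28, 115.42], [12.27, 149.76], [-77.06, 257.06], [2.81, 150.46], [-146.56, 146.56]. Speed limits (degrees/s): [147.25, 147.25, 180, 180, 180, 180].

### API

Orientations are given as [roll, pitch, yaw] about the fixed x, y, z axes, in that order (R = Rz(yaw) Ry(pitch) Rx(roll)).
In Python, from workcell import env gives the robot as it stands.
- The arm moves only by the shell command python3 -m jog 'ROWS' [FORCE]. ROWS is a JSON object of lists of equal length, an entry for each row: "jaw": the finger opening in mm, from 0 to 91.2; "slide": the shift along the tool's x, y, z in units of 30 mm (1.0 is 30 mm), a list of three; "spin": the turn about the tool's z in units of 8 degrees (1.0 is 8 degrees). In form: {"jaw": [jaw, ...], "slide": [[dx, dy, dz], ...], "spin": [spin, ...]}. A call has 1 to 10 rows; each row shifts and turns the commanded pose from where the row before left it, along the tool's axes as they then stand; what a row does not reach is not made up. A row lasts 1/10 s, in which the tool goes at most 50 mm and 8.59 degrees, less where a joint would pass 70% of its speed; a pose out of reach is approached as far as the arm can. A call is refused whole if a number of a shift passes 1 or a number of a turn 1, either way. A call with a gripper value outside its range is refused whole. The fingers move at their own pace and stop on an object; FORCE is the grip in N (left out, the last holds). Time passes only in rows, so rows that do not move let the fingers close. It gives the time, the measured TCP pose, the force, the opening and the grip force at its end, in the units of the state.
- env.state(): the state, without advancing time (a new reading comes with each control period).
- env.grab_frame(name): name is "scene" or "top" or "wrist"; returns the picture (480x640x3 uint8, red, green, blue); there is no depth.
- env.camera_model(name): a dict with "fx", "fy", "cx", "cy" (pixels), "camera_from_world" (4x4, takes a point from world to camera coordinates). Camera axes: x right, y up, looking along -z (the intrinsics and any distortion apply to the point x, -y, -z); pixel columns grow to the right and rows downward; lengths in mm; the calibration is good to about 2 mm. A picture is of the moment at which its call begins: read the wrist's pose just before it. camera_model takes no time and is no camera call; for the wrist camera it gives the pose at the moment of the call.
- env.job_done(): hands the job in; it is judged then, once.
The state is a dict: "time_s": time; "qpos": joint angles; "qvel": joint speeds; "effort": joint torques, N m; "ee_pos": TCP position; "ee_rot": TCP orientation; "force": force on the tool from outside, world axes, zero at the start; "torque": the same for the moment, N m; "gripper_width": finger opening in mm; "gripper_force": force on a finger pad.
Only numpy, scipy, OpenCV 4.12 (cv2) and the standard library are available. Lean on these libraries where they do the work, as an engineer would, in place of code of your own. Each camera call takes 0.05 s, during which the arm holds its last target. There are 200 camera calls.

## Working session

There is one attempt and no reset: what is moved stays moved. The work goes in short steps, Python scripts to look and compute and a shell command to move; the robot and the scene stay as the last step left them, time stands still between calls to the robot, and variables do not carry over. Pictures are saved under pics/ and viewed, at most 10 in all, crops included, and the job is handed in when it is done.

```bash
ls; mkdir -p pics
cat > h.py <<'E'
import numpy as np, cv2, json
from workcell import env
def snap(n,f):
    m=env.camera_model(n); im=env.grab_frame(n); cv2.imwrite('pics/%s.png'%f,im[:,:,::-1])
    json.dump({k:np.array(v).tolist() if not isinstance(v,(str,dict)) else v for k,v in m.items()},open('pics/%s.json'%f,'w')); return im,m
def load(f):
    return cv2.imread('pics/%s.png'%f)[:,:,::-1],json.load(open('pics/%s.json'%f))
def ray(m,u,v):
    T=np.array(m['camera_from_world']);R=T[:3,:3];t=T[:3,3]
    d=np.array([(u-m['cx'])/m['fx'],-(v-m['cy'])/m['fy'],-1.]); return -R.T@t, R.T@d
def onz(m,u,v,z):
    c,d=ray(m,u,v); return c+d*(z-c[2])/d[2]
def tri(m1,p1,m2,p2):
    c1,d1=ray(m1,*p1);c2,d2=ray(m2,*p2)
    s=np.linalg.lstsq(np.c_[d1,-d2],c2-c1,rcond=None)[0]
    a=c1+d1*s[0];b=c2+d2*s[1]; return (a+b)/2,np.linalg.norm(a-b)
def proj(m,P):
    T=np.array(m['camera_from_world']);q=T[:3,:3]@np.array(P)+T[:3,3]
    return m['cx']+m['fx']*q[0]/-q[2], m['cy']-m['fy']*q[1]/-q[2]
E
python3 - <<'E'
from h import *
for n in ['scene','top','wrist']:
    im,m=snap(n,n+'0'); print(n,{k:v for k,v in m.items() if k!='camera_from_world'},ray(m,320,240))
print(env.state())
E
```

```text
pics
scene {'fx': 579.5729136081522, 'fy': 579.5729136081522, 'cx': 319.686588894805, 'cy': 239.6736960383816} (array([1047.53777455, -804.99121556,  672.62377446]), array([-0.40423234,  0.75094337, -0.52218855]))
top {'fx': 436.49368571585063, 'fy': 436.49368571585063, 'cx': 322.02301476594585, 'cy': 235.57606629917635} (array([ 469.0208771 ,   25.24945929, 1155.21035065]), array([ 0.13318448,  0.01334362, -0.9910641 ]))
wrist {'fx': 360.6802059079003, 'fy': 360.6802059079003, 'cx': 316.1273878675232, 'cy': 240.48339160205396} (array([192.68766221, 545.82721047, 383.80402801]), array([ 0.22557648, -0.10227408, -0.96890265]))
{'time_s': 0.15, 'qpos': array([ 6.24542668e+01,  1.83440195e+01,  8.96905027e+01,  2.35518600e-03,
        7.20418279e+01, -1.14529379e+00]), 'qvel': array([-0.00054378, -0.04315566,  0.00306411, -0.00281803, -0.02523205,
        0.08551858]), 'effort': array([ 1.75953501e-04, -4.12773013e+01, -2.32155150e+01,  7.28914817e-02,
        4.34165297e-02, -9.32575472e-05]), 'ee_pos': array([255.48074055, 514.71455095, 213.30441977]), 'ee_rot': array([-1.79923710e+02, -3.76509988e-03,  1.53598830e+02]), 'force': array([ 0.6297587 , -0.13524193,  0.77607785]), 'torque': array([ 0.02618393, -0.02319515,  0.0135208 ]), 'gripper_force': 0.0, 'gripper_width': 90.84253977894748}
```

View pics/scene0.png

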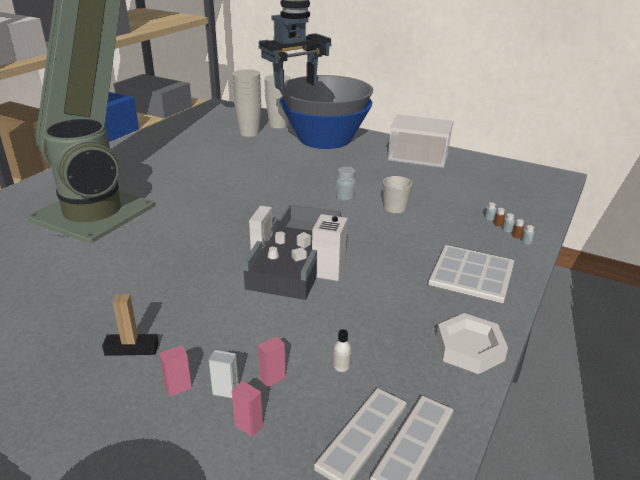

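View pics/top0.png

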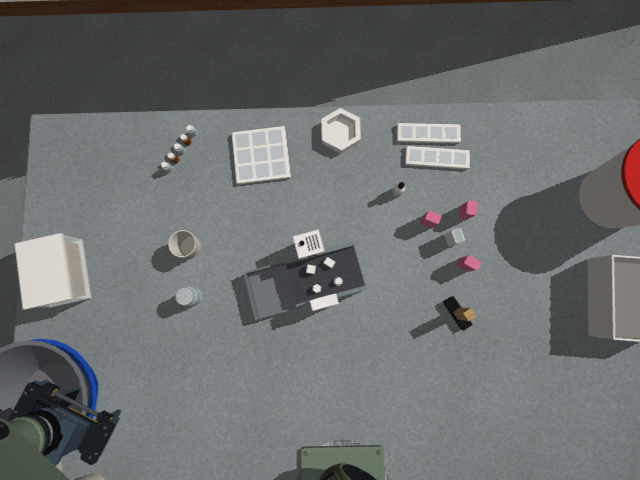

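Scene view: the pusher stands at (130,330), the clear/white cell at (224,373) among three pink look-alikes at (176,371), (272,361) and (248,408). The bench is at (300,250) with 4 offcuts.
Top view: pusher (458,313), cell (455,237), pinks (431,219), (470,210), (470,263), bench centre about (320,277), trough on the left at +y.

Things that could be mistaken:
- Pusher: nothing else looks like it.
- Cell: the pinks above. The white dropper at top (399,189) and the trays are different shapes.

I choose the uncoloured block at (455,237).

Run:
```python
from h import *
s,ms=load('scene0');t,mt=load('top0')
print('cell top tri',tri(ms,(222,356),mt,(459,236)))
print('handle top',tri(ms,(123,296),mt,(466,314)))
for n,p,z in [('foot',(458,313),11),('cell',(455,237),35),('lanestart mid',(354,264),45),('trough',(265,291),5),('lamp',(308,243),110),('screen',(324,302),110),('dropper',(399,190),40)]: print(n,onz(mt,*p,z).round())
# pixel for close wrist view: tool axes
from scipy.spatial.transform import Rotation as Ro
st=env.state();print(Ro.from_euler('xyz',st['ee_rot'],degrees=True).as_matrix().round(3))
tt=t[190:350,230:490];
cv2.imwrite('pics/topcrop.png',cv2.resize(tt,None,fx=3,fy=3,interpolation=cv2.INTER_CUBIC)[:,:,::-1])
```

```text
cell top tri (array([ 616.45704979, -306.56822053,   73.69977932]), np.float64(1.38381433692075))
handle top (array([ 424.07117802, -301.56612829,  109.04031239]), np.float64(4.338942134429124))
foot [ 425. -310.   11.]
cell [ 619. -308.   35.]
lanestart mid [555. -45.  45.]
trough [492. 188.   5.]
lamp [603.  68. 110.]
screen [461.  33. 110.]
dropper [ 746. -169.   40.]
[[-0.896  0.445 -0.001]
 [ 0.445  0.896 -0.001]
 [ 0.    -0.001 -1.   ]]
```

View pics/topcrop.png

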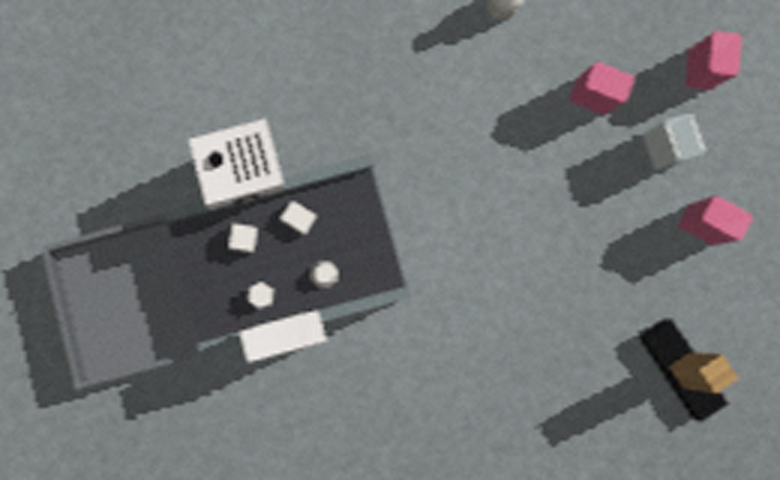

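Crop shows the cell's clear top at (685,137) between pinks (610,87), (720,55) and (722,218), the pusher foot at (683,368) and four offcuts in mid-lane. Choice confirmed. Next I raise, spin the tool to the pusher's yaw (about 32°), and take two wrist views.

```bash
python3 -m jog '{"jaw":[91,91,91,91,91,91,91,91,91,91],"slide":[[0,0,-0.5],[0,0,-0.5],[0,0,-0.5],[0,0,-0.5],[0,0,-0.5],[0,0,-0.3],[0,0,0],[0,0,0],[0,0,0],[0,0,0]],"spin":[1,1,1,1,1,1,1,1,1,1]}'
python3 -m jog '{"jaw":[91,91,91,91,91,91],"slide":[[0,0,0],[0,0,0],[0,0,0],[0,0,0],[0,0,0],[0,0,0]],"spin":[1,1,1,1,1,0.2]}'
```

```text
time_s: 1.15
ee_pos: [255.6, 514.8, 297.6]
ee_rot: [-180.0, 0.0, 73.3]
force: [-0.9, -0.3, -0.6]
gripper_width: 90.7
gripper_force: 0.0
time_s: 1.75
ee_pos: [255.6, 514.9, 297.6]
ee_rot: [180.0, 0.0, 31.9]
force: [0.0, 1.1, -0.3]
gripper_width: 91.0
gripper_force: 0.0
```

```bash
python3 -m jog '{"jaw":[91,91,91,91,91,91,91,91,91,91],"slide":[[-0.2,1,0],[-0.2,1,0],[-0.2,1,0],[-0.2,1,0],[-0.2,1,0],[-0.2,1,0],[-0.2,1,0],[-0.2,1,0],[-0.2,1,0],[-0.2,1,0]],"spin":[0,0,0,0,0,0,0,0,0,0]}' | head -3
python3 -m jog '{"jaw":[91,91,91,91,91,91,91,91,91,91],"slide":[[0.2,1,0],[0.2,1,0],[0.2,1,0],[0.2,1,0],[0.2,1,0],[0,1,0],[0,1,0],[0,0.5,0],[0,0,0],[0,0,0]],"spin":[0,0,0,0,0,0,0,0,0,0]}'
python3 - <<'E'
from h import *
snap('wrist','w1')
E
```

```text
time_s: 2.75
ee_pos: [363.9, 227.6, 297.9]
ee_rot: [-180.0, -0.0, 32.1]
time_s: 3.75
ee_pos: [507.9, 54.5, 297.8]
ee_rot: [-179.9, 0.0, 32.0]
force: [-0.8, 0.5, -0.4]
gripper_width: 90.9
gripper_force: 0.0
```

View pics/w1.png

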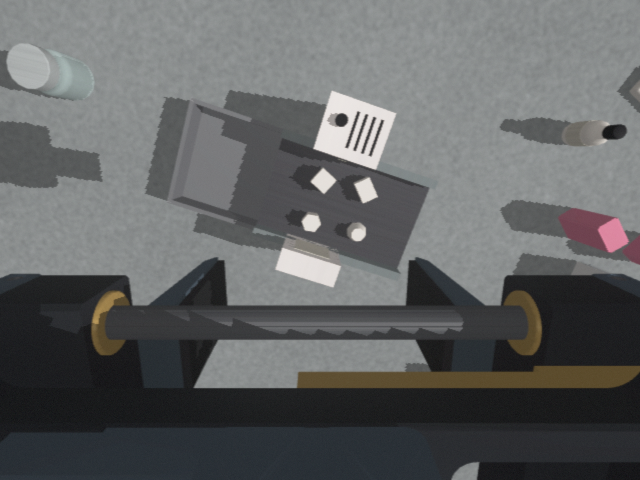

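Wrist view: lamp top square is centred at (355,130), screen top at (310,262), lane start edge (428,187)–(399,272), four offcuts at (322,181), (366,189), (311,222), (357,231), trough at (205,150). Next a view over pusher and cell.

```bash
python3 -m jog '{"jaw":[91,91,91,91,91,91,91,91,91,91],"slide":[[-1,0.9,0],[-1,0.9,0],[-1,0.9,0],[-1,0.9,0],[-1,0.9,0],[-1,0.9,0],[-1,0.9,0],[-1,0.9,0],[-1,0.9,0],[-1,0.9,0]],"spin":[0,0,0,0,0,0,0,0,0,0]}' | head -0
python3 -m jog '{"jaw":[91,91,91],"slide":[[-1,0.9,0],[0,0,0],[0,0,0]],"spin":[0,0,0]}'
cat > bench.py <<'E'
from h import *
w,m=load('w1'); t,mt=load('top0')
def quad(im,roi,thr):
    x0,y0,x1,y1=roi; g=im[y0:y1,x0:x1].min(2)
    g=cv2.morphologyEx((g>thr).astype(np.uint8),cv2.MORPH_CLOSE,np.ones((9,9)))
    c=max(cv2.findContours(g,0,2)[0],key=cv2.contourArea)
    return cv2.boxPoints(cv2.minAreaRect(c))+[x0,y0], cv2.contourArea(c)
E
python3 - <<'E'
from bench import *
snap('wrist','w2')
q,a=quad(w,(300,80,410,175),185); print(q,a)
P=np.array([onz(m,*p,110) for p in q]);print(P.round(1),np.linalg.norm(P-np.roll(P,1,0),axis=1).round(1))
cl=P.mean(0)
q2,a=quad(t,(290,225,330,262),150);print(q2,a,onz(mt,*q2.mean(0),110)); print('lamp top tri',tri(m,q.mean(0),mt,q2.mean(0)))
for p in [(428,187),(399,272)]: print('rail corner',onz(m,*p,65).round(1))
E
```

```text
time_s: 5.1
ee_pos: [386.1, -372.0, 297.8]
ee_rot: [-179.9, -0.0, 32.0]
force: [0.2, 0.2, 0.6]
gripper_width: 91.1
gripper_force: 0.0
[[311.61222458 147.49169922]
 [331.34497452  90.0873394 ]
 [396.0436554  112.32751465]
 [376.31091309 169.73187256]] 3929.0
[[564.6  95.3 110. ]
 [618.1 107.  110. ]
 [633.9  44.9 110. ]
 [580.3  30.6 110. ]] [66.5 54.7 64.1 55.5]
[[287.6270752  235.0969429 ]
 [317.89431953 224.69257736]
 [330.22969055 260.57728958]
 [299.96244621 270.98165512]] 655.5 [591.08128774  66.43208544 110.        ]
lamp top tri (array([600.81329036,  67.60550323,  58.10472501]), np.float64(7.506490626380726))
rail corner [596.9 -36.4  65. ]
rail corner [498.2 -66.8  65. ]Exception ignored on flushing sys.stdout:
BrokenPipeError: [Errno 32] Broken pipe
```

View pics/w2.png

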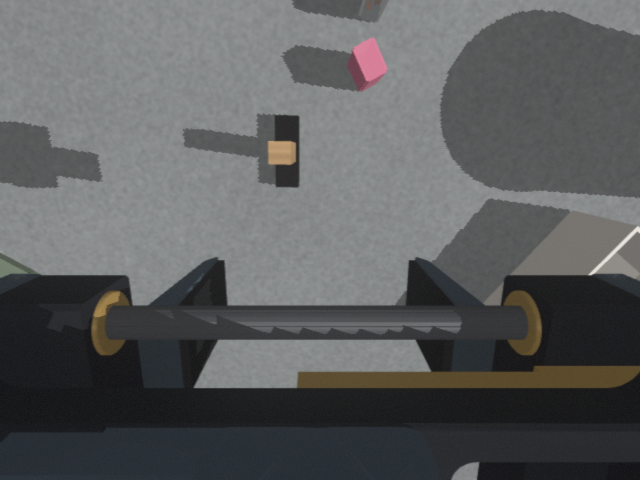

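Wrist view 2: pusher foot is the black rectangle (275–299,115–187), handle top near (285,153), a pink look-alike at (367,64). The cell is not in view yet.

Run:
```python
from bench import *
w2,m2=load('w2')
hsv=cv2.cvtColor(w2[100:200,250:320].copy(),cv2.COLOR_RGB2HSV)
k=((hsv[...,1]>80)&(hsv[...,0]<25)&(hsv[...,2]>90)).astype(np.uint8)
c=max(cv2.findContours(k,0,2)[0],key=cv2.contourArea);r=cv2.minAreaRect(c);print('handle',r[0][0]+250,r[0][1]+100,r[1:])
print(hsv[53,10:55,2])
b=(hsv[...,2]<40).astype(np.uint8)
c=max(cv2.findContours(b,0,2)[0],key=cv2.contourArea);r=cv2.minAreaRect(c);q=cv2.boxPoints(r)+[250,100];print('foot px',q)
for z in(0,22): print(z,[onz(m2,*p,z).round(1).tolist() for p in q])
print('cam',ray(m2,320,240)[0])
w,m=load('w1');cv2.imwrite('pics/bcrop.png',cv2.resize(w[80:290,160:440],None,fx=2.8,fy=2.8,interpolation=cv2.INTER_CUBIC)[:,:,::-1])
print('lamp tri',tri(m,(353.8,130),mt,(309.6,243.6)))
```

```text
handle 281.5 152.5 ((23.0, 27.0), 90.0)
[ 87  88  88  89  92  88  90 103 141 175 179 178 179 178 179 179 179 179
 179 178 179 180 181 180 182 180 181 181 182 181 175 167 164 165 161 135
  67  46  57 100 134 139 140 140 142]Traceback (most recent call last):
  File "<stdin>", line 8, in <module>
ValueError: max() iterable argument is empty
```

Run:
```python
from bench import *
w2,m2=load('w2')
g=w2[100:200,250:320].max(2)
print(g[20,15:55],g[80,15:55]); print(g[10:95,45])
h=onz(m2,279.3,152.7,108);print('handle top',h)
print('tri',tri(m2,(279.3,152.7),mt,(230+720/3-.0,190+370/3)))
for p in [(275,115),(299,115),(299,187),(275,187)]:print('foot',onz(m2,*p,22).round(1))
print('cam',ray(m2,320,240)[0])
w,m=load('w1');cv2.imwrite('pics/bcrop.png',cv2.resize(w[80:290,160:440],None,fx=2.8,fy=2.8,interpolation=cv2.INTER_CUBIC)[:,:,::-1])
print('lamp tri',tri(m,(353.8,130),mt,(309.6,243.6)))
```

```text
[ 88  88  87  89  87  89  88  92  92  77  52  45  45  46  46  43  44  46
  45  43  43  46  43  42  43  43  44  48  45  45  43  47  45  61 106 143
 145 145 144 143] [ 87  88  88  88  86  87  88  91  90  90  77  52  43  46  48  46  46  46
  47  46  48  48  45  45  46  47  46  45  45  46  48  45  45  59 100 134
 139 138 141 142]
[136 137 140 139 135  94  51  43  44  43  43  43  44  44  44  41  43  46
  44  44  42  46  42  42  43  43  43  44  44  46  45  49  82 134 138 139
 139 137 138 138 136 136 134 135 134 133 132 130 132 132 131 123  73  47
  46  45  47  47  45  47  48  45  48  45  45  44  47  46  46  45  48  46
  46  44  45  47  54  95 137 141 143 142 138 137 134]
handle top [ 422.26104859 -307.09636675  108.        ]
tri (array([ 424.99590998, -307.57296645,  115.53336797]), np.float64(4.534386849455662))
foot [ 451.3 -274.2   22. ]
foot [ 466.2 -298.1   22. ]
foot [ 394.4 -341.8   22. ]
foot [ 378.8 -316.7   22. ]
cam [ 444.59148392 -335.32638924  468.43610663]
lamp tri (array([605.00923728,  66.72764368,  68.42341494]), np.float64(3.3349302239717944))
```

View pics/bcrop.png

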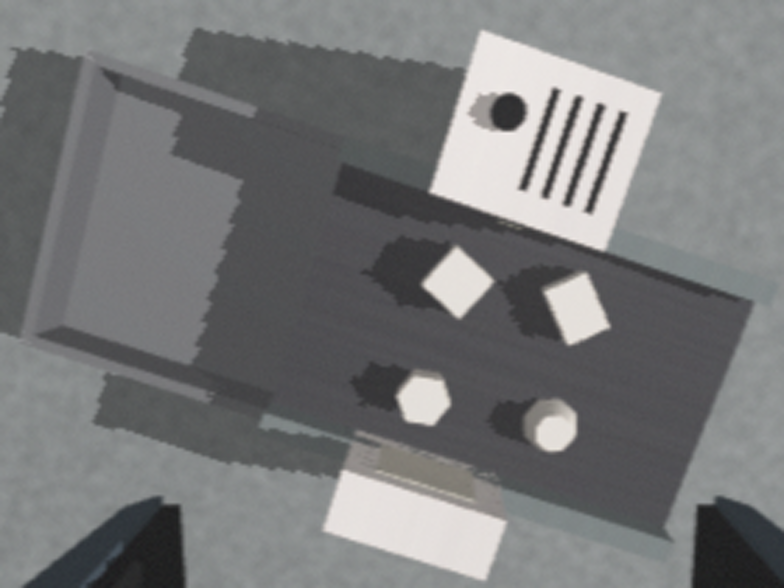

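Bench crop: lamp top corners (482,30), (661,94), (607,250), (430,192). Screen top corners (325,530), (487,580), (507,520), (343,470). Lane start edge (752,300)–(665,530), trough outer corners (92,53), (22,340). I fit the bench pose to these measured points.

```bash
cat > fit.py <<'E'
from h import *
from scipy.optimize import least_squares
w,m=load('w1')
C=[(482,30,107,32,110),(661,94,107,-32,110),(607,250,52,-32,110),(430,192,52,32,110),(325,530,-77,32,110),(487,580,-77,-32,110),(507,520,-52,-32,110),(343,470,-52,32,110),(92,53,62,180,40),(22,340,-62,180,40)]
P=np.array([onz(m,a/2.8+159.7,b/2.8+79.7,z)[:2] for a,b,x,y,z in C]);B=np.array([c[2:4] for c in C],float)
def f(p): c,s=np.cos(p[2]),np.sin(p[2]);return (P-(B@np.array([[c,s],[-s,c]])+p[:2])).ravel()
r=least_squares(f,[520,50,.24],loss='soft_l1');p=r.x
def bw(x,y): c,s=np.cos(p[2]),np.sin(p[2]);return np.array([p[0]+c*x-s*y,p[1]+s*x+c*y])
if __name__=='__main__':
    print(p[:2],np.degrees(p[2]));print(f(p).reshape(-1,2).round(1).tolist())
    print('edge mid',onz(m,709/2.8+160,415/2.8+80,45),bw(0,-110))
    for y in(-160,-135,0,70): print(y,bw(0,y))
    c,s=np.cos(p[2]),np.sin(p[2])
    for q in [(457,282),(576,308),(424,398),(551,425)]:
        d=onz(m,q[0]/2.8+160,q[1]/2.8+80,63)[:2]-p[:2];print('off',d[0]*c+d[1]*s,-d[0]*s+d[1]*c)
E
python3 fit.py
python3 -m jog '{"jaw":[60,60,60,60,60,60,60,60,60,60],"slide":[[0.72,-0.4,0.2],[0.72,-0.4,0.5],[0.72,-0.4,0.8],[0,0,1],[0,0,1],[0,0,0.5],[0,0,0],[0,0,0],[0,0,0],[0,0,0]],"spin":[0,0,0,0,0,0,0,0,0,0]}'
```

```text
[522.26655242  49.57711024] 13.938326725565966
[[-0.3, 0.0], [-0.7, 0.3], [0.5, -0.2], [-0.2, 0.4], [0.3, 0.0], [0.2, -0.0], [-0.0, 0.6], [-0.4, 0.2], [-0.4, -2.9], [1.8, -0.3]]
edge mid [549.26297076 -56.99592781  45.        ] [548.76305846 -57.18400238]
-160 [ 560.80692485 -105.71178084]
-135 [554.78499165 -81.44789161]
0 [522.26655242  49.57711024]
70 [505.40513948 117.51600009]
off 21.954330984363438 11.449934717483714
off 26.964483970409567 -37.04359454866934
off -26.830222356109307 9.470214744626343
off -21.366919238244414 -43.7279279526102
time_s: 6.15
ee_pos: [422.5, -308.1, 179.2]
ee_rot: [179.9, -0.1, 32.0]
force: [-0.6, 0.5, -0.0]
gripper_width: 59.9
gripper_force: 0.0
```

```bash
python3 -m jog '{"jaw":[60,60,60,60,60,60,60,20,20,20],"slide":[[0,0,0.8],[0,0,0.8],[0,0,0.8],[0,0,0.7],[0,0,0.5],[0,0,0.36],[0,0,0],[0,0,0],[0,0,0],[0,0,0]],"spin":[0,0,0,0,0,0,0,0,0,0]}' 25
python3 -m jog '{"jaw":[18,18,18,18,18],"slide":[[0,0,0],[0,0,0],[0,0,0],[0,0,0],[0,0,0]],"spin":[0,0,0,0,0]}' 25
```

```text
time_s: 7.15
ee_pos: [422.4, -308.4, 60.0]
ee_rot: [179.9, -0.0, 32.0]
force: [-0.3, 0.1, 0.2]
gripper_width: 38.8
gripper_force: 0.0
time_s: 7.65
ee_pos: [422.0, -308.0, 59.4]
ee_rot: [180.0, -0.0, 32.0]
force: [1.1, -0.3, 2.8]
gripper_width: 21.8
gripper_force: 25.0
```

Gripped firmly. Lift, turn to the bench's yaw, and carry to behind the lane start.

```bash
python3 -m jog '{"jaw":[18,18,18,18,18],"slide":[[0,0,-0.6],[0,0,-0.9],[0,0,-0.9],[0,0,-0.9],[0,0,0]],"spin":[0,0.6,0.8,0.8,0.06]}' 25 >/dev/null
python3 -m jog '{"jaw":[18,18,18,18,18,18,18,18,18,18],"slide":[[0.47,-0.4,0],[0.8,-0.7,0],[0.88,-0.75,0],[0.88,-0.75,0],[0.88,-0.75,0],[0.88,-0.75,0],[0.8,-0.7,0],[0.52,-0.47,0],[0,0,0],[0,0,0]],"spin":[0,0,0,0,0,0,0,0,0,0]}' 25
python3 - <<'E'
from h import *
import fit
st=env.state();im,m=snap('wrist','w3')
c,s=np.cos(fit.p[2]),np.sin(fit.p[2]);d=st['ee_pos'][:2]-fit.p[:2];print('bench',d[0]*c+d[1]*s,-d[0]*s+d[1]*c,st['ee_rot'])
E
```

```text
time_s: 9.15
ee_pos: [560.8, -110.2, 156.6]
ee_rot: [-180.0, 0.2, 14.0]
force: [-0.2, -0.0, -1.7]
gripper_width: 22.1
gripper_force: 25.0
bench -1.0568703334201501 -164.40152108999047 [-1.79952291e+02  1.64180323e-01  1.40376577e+01]
```

View pics/w3.png

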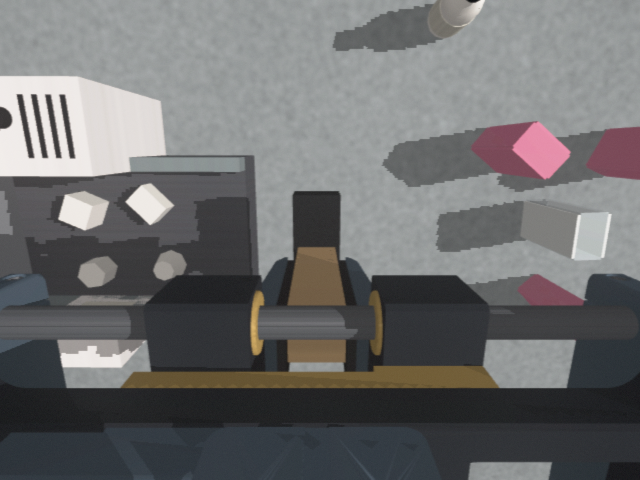

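View: pusher held straight, foot (317,220) parallel to the lane edge at x≈250. Cell top at (593,235). Lower and sweep.

```bash
python3 -m jog '{"jaw":[18,18,18,18,18,18],"slide":[[0.03,0,0.5],[0,0,0.6],[0,0,0.4],[0,0,0.16],[0,0,0],[0,0,0]],"spin":[0,0,0,0,0,0]}' 30
python3 -m jog '{"jaw":[18,18,18,18,18,18,18,18,18,18],"slide":[[0,-0.3,0],[0,-0.5,0],[0,-0.5,0],[0,-0.5,0],[0,-0.5,0],[0,-0.3,0],[0,-0.2,0],[0,-0.25,0],[0,-0.25,0],[0,-0.25,0]],"spin":[0,0,0,0,0,0,0,0,0,0]}' 30
python3 -m jog '{"jaw":[18,18,18,18,18,18,18,18,18,18],"slide":[[0,-0.25,0],[0,-0.25,0],[0,-0.25,0],[0,-0.25,0],[0,-0.25,0],[0,-0.25,0],[0,-0.25,0],[0,-0.25,0],[0,-0.25,0],[0,-0.25,0]],"spin":[0,0,0,0,0,0,0,0,0,0]}' 30
```

```text
time_s: 9.8
ee_pos: [563.0, -110.6, 108.9]
ee_rot: [180.0, -0.1, 13.9]
force: [-0.3, 0.4, -0.6]
gripper_width: 21.8
gripper_force: 30.0
time_s: 10.8
ee_pos: [536.9, -6.5, 108.3]
ee_rot: [180.0, -0.0, 13.9]
force: [-0.3, -0.6, -1.3]
gripper_width: 22.0
gripper_force: 30.0
time_s: 11.8
ee_pos: [518.8, 66.6, 108.4]
ee_rot: [-180.0, -0.0, 13.9]
force: [0.6, -0.3, -1.3]
gripper_width: 21.9
gripper_force: 30.0
```

```bash
python3 -m jog '{"jaw":[18,18,18,18,18,18,18,18,18,18],"slide":[[0,-0.25,0],[0,-0.25,0],[0,-0.25,0],[0,-0.25,0],[0,-0.25,0],[0,-0.25,0],[0,-0.25,0],[0,-0.25,0],[0,-0.15,0],[0,0,0]],"spin":[0,0,0,0,0,0,0,0,0,0]}' 30
python3 - <<'E'
from h import *
a,_=snap('wrist','w4');b,_=snap('top','t4');
o=np.vstack([a[0:300,0:480],cv2.resize(b[230:340,230:406].copy(),(480,300),interpolation=cv2.INTER_CUBIC)])
cv2.imwrite('pics/c4.png',o[:,:,::-1])
E
```

```text
time_s: 12.8
ee_pos: [503.3, 129.2, 108.3]
ee_rot: [-180.0, -0.0, 14.0]
force: [-0.6, 0.1, -0.7]
gripper_width: 21.8
gripper_force: 30.0
```

View pics/c4.png

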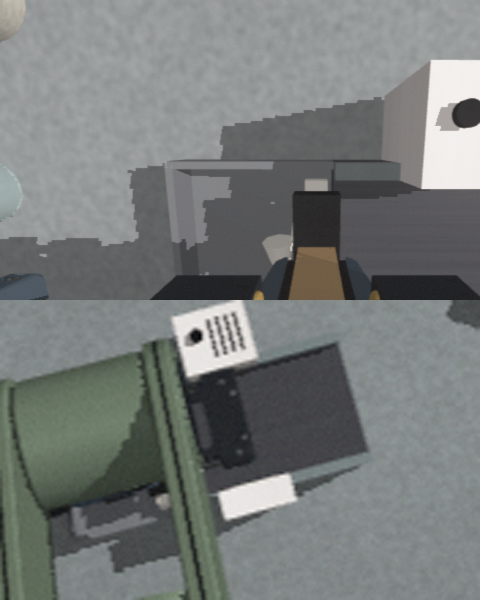

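View: one offcut at (316,185) near the foot's +x end, one at (278,248) in the trough, the rest hidden. The lane behind looks clear. Lift and back off to check the trough.

```bash
python3 -m jog '{"jaw":[18,18,18,18,18,18,18,18,18,18],"slide":[[0,0,-0.5],[0,0,-1],[0,0,-1],[0,0.5,-0.4],[0,0.9,0],[0,0.9,0],[0,0.9,0],[0,0.7,0],[0,0,0],[0,0,0]],"spin":[0,0,0,0,0,0,0,0,0,0]}' 30
python3 - <<'E'
from h import *
import fit
w4,m4=load('w4');c,s=np.cos(fit.p[2]),np.sin(fit.p[2])
def b(m,u,v,z): d=onz(m,u,v,z)[:2]-fit.p[:2];return (d[0]*c+d[1]*s).round(1),(-d[0]*s+d[1]*c).round(1)
print('piece if z25',b(m4,316,185,25),'if z65',b(m4,316,185,65))
a,m=snap('wrist','w5')
hsv=cv2.cvtColor(a.copy(),cv2.COLOR_RGB2HSV);k=((hsv[...,2]>115)&(hsv[...,1]<60)).astype(np.uint8);k[262:]=0
for q in cv2.findContours(k,0,2)[0]:
    A=cv2.contourArea(q)
    if 80<A<2500: x,y,w,h=cv2.boundingRect(q);print((x,y,w,h),A,b(m,x+w/2,y+h/2,20))
cv2.imwrite('pics/c5.png',a[:300,:,::-1])
E
```

```text
time_s: 13.9
ee_pos: [531.2, 14.1, 194.6]
ee_rot: [-180.0, 0.1, 13.8]
force: [-0.4, 0.2, -1.0]
gripper_width: 21.8
gripper_force: 30.0
piece if z25 (np.float64(44.9), np.float64(81.8)) if z65 (np.float64(48.9), np.float64(81.9))
(185, 252, 16, 10) 125.0 (np.float64(-36.1), np.float64(86.5))
(149, 171, 48, 68) 1214.5 (np.float64(16.3), np.float64(101.2))
```

View pics/c5.png

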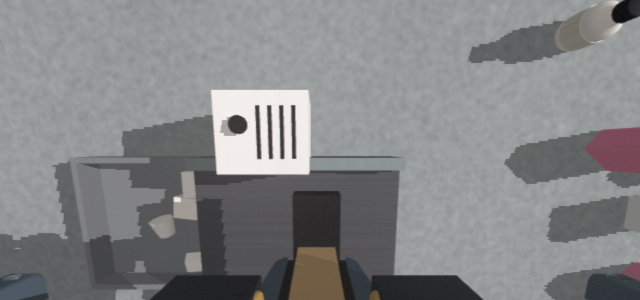

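All four offcuts lie in the trough at (188,183), (185,208), (160,226) and (193,262), and the lane is clear. Now return the pusher to its old place.

```bash
python3 -m jog '{"jaw":[18,18,18,18,18,18,18,18,18,18],"slide":[[-0.3,0.5,0],[-0.7,1,0],[-0.7,1,0],[-0.7,1,0],[-0.7,1,0],[-0.7,1,0],[-0.7,1,0],[-0.7,1,0],[-0.7,1,0],[-0.21,1,0]],"spin":[0,0,0,0,0,0,0,0,0,0]}' 30 >/dev/null
python3 -m jog '{"jaw":[18,18,18,18,18,18,18,18],"slide":[[0,0,0.5],[0,0,1],[0,0,1],[0,0,0.8],[0,0,0.5],[0,0,0.3],[0,0,0.2],[0,0,0.1]],"spin":[0,0,0,0,0,0,0,0]}' 30
```

```text
time_s: 15.75
ee_pos: [422.5, -305.5, 63.3]
ee_rot: [180.0, -0.0, 14.0]
force: [-1.0, 0.4, -1.4]
gripper_width: 21.8
gripper_force: 30.0
```

```bash
python3 -m jog '{"jaw":[18,18,18,18],"slide":[[0,0,0.06],[0,0,0.05],[0,0,0.02],[0,0,0]],"spin":[0,0,0,0]}' 30
```

```text
time_s: 16.15
ee_pos: [422.3, -305.8, 59.7]
ee_rot: [180.0, -0.0, 13.9]
force: [0.5, -0.5, -0.7]
gripper_width: 21.8
gripper_force: 30.0
```

```bash
python3 -m jog '{"jaw":[18,18,18],"slide":[[0,0,0.02],[0,0,0.01],[0,0,0]],"spin":[0,0,0]}' 30
```

```text
time_s: 16.45
ee_pos: [422.4, -305.9, 59.4]
ee_rot: [180.0, -0.0, 13.9]
force: [-0.5, 1.6, 4.2]
gripper_width: 22.3
gripper_force: 30.0
```

```bash
python3 -m jog '{"jaw":[30,45,60,60,60,60,60,60,60,60],"slide":[[0,0,0],[0,0,0],[0,0,0],[0,0,-0.4],[0,0,-0.9],[0,0,-1],[0,0,-1],[0,0,-1],[0,0,-1],[0,0,-0.7]],"spin":[0,0,0,0,0,0,0,0,0,0]}' 30
python3 -m jog '{"jaw":[60,60,60,60,60],"slide":[[0.5,0.5,0],[0.7,0.5,0],[0.5,0.3,0],[0,0,0],[0,0,0]],"spin":[0,0,0,0,0]}'
cat > cell.py <<'E'
from h import *
w,m=load('w6')
u,v=proj(m,[617,-307,72]);print('expect',u,v)
x0,y0=int(u)-70,max(int(v)-70,0)
hsv=cv2.cvtColor(w.copy(),cv2.COLOR_RGB2HSV)[y0:y0+140,x0:x0+140]
cv2.imwrite('pics/c6.png',cv2.resize(w[y0:y0+140,x0:x0+140],None,fx=4,fy=4,interpolation=cv2.INTER_CUBIC)[:,:,::-1])
print(x0,y0,hsv[::7,::7,2])
E
python3 - <<'E'
from h import *
snap('wrist','w6')
import cell
E
```

```text
time_s: 17.45
ee_pos: [422.6, -306.0, 241.7]
ee_rot: [179.8, -0.1, 13.9]
force: [-0.1, -0.1, 0.5]
gripper_width: 60.0
gripper_force: 0.0
time_s: 17.95
ee_pos: [480.6, -331.0, 238.6]
ee_rot: [-180.0, 0.0, 13.9]
force: [-0.8, 0.1, 0.1]
gripper_width: 60.2
gripper_force: 0.0
expect 327.12835425385015 65.04521548490737
257 0 [[112 226 222 222 216 172 146 142 146 138 148 147 140 141  94  87 118 221
  223 222]
 [114 115 223 221 170 171 138 146 141  97  91  94  95  91  91  94 114 222
  221 222]
 [106 114 115 148 170 172  92  90  92  89  91  91  95  93  90  94 112 111
  113 221]
 [ 96 104 114 140 171 170  90  93  92  93  94  95  93  94  94 101 112 112
  111 115]
 [ 93  93  95 114 170 110  96  91  96  91  90  94  97  96  92 114 112 110
  115 152]
 [ 89  91  94  95 148  93  94  93  94  94  97  95  94  96  94  95 110 112
  131 145]
 [100 145 144 149  97  93  92  93  95  99 102 100  91  92  96  95 147 145
  150 153]
 [147 147 144 147 146  93  95  93 178 174 180 194 149 143 144 145 152 148
  152 146]
 [149 146 149 139 146 149 140 142 203 201 198 196 145 141 148 145 146 149
  151 149]
 [147 147 14
[... 223 characters left out ...]
 150 151
  153 153]
 [ 95  96  93  99  93  94  95  95 207 181 171 187 151 149 152 147 149 153
  148 150]
 [ 94  97 100  95  95  95  93  94 119 109 106 117 147 150 148 150 152 153
  152 152]
 [ 96  95  94  96  91  97  94  95 107 105 112 149 150 147 144 145 152 145
  146 149]
 [ 94  96  95  96  97  97 146 146 151 143 147 149 149 148 146 146 143 148
  142 150]
 [ 94 148 151 147 143 151 145 151 147 156 148 145 156 150 147 146 143 149
  149 149]
 [145 146 147 154 144 154 149 149 145 151 149 150 151 155 152 149 151 150
  146 146]
 [148 147 146 146 153 151 143 149 145 145 149 144 148 147 153 150 155 151
  150 146]
 [152 144 148 149 147 148 146 151 148 156 150 223 149 148 149 153 153 149
  147 148]]
```

Run:
```python
from h import *
def top(f,x0,y0,x1,y1):
    w,m=load(f);h=cv2.cvtColor(w.copy(),cv2.COLOR_RGB2HSV)[y0:y1,x0:x1]
    k=((h[...,2]>163)&(h[...,1]<60)).astype(np.uint8);k=cv2.morphologyEx(k,cv2.MORPH_CLOSE,np.ones((3,3)))
    c=max(cv2.findContours(k,0,2)[0],key=cv2.contourArea);r=cv2.minAreaRect(c);q=cv2.boxPoints(r)+[x0,y0]
    P=np.array([onz(m,*p,70) for p in q]);print(f,r[1:],cv2.contourArea(c));print(q.round(1).tolist(),P.round(1).tolist(),P.mean(0),np.linalg.norm(P-np.roll(P,1,0),axis=1))
    e=P-np.roll(P,1,0);print(np.degrees(np.arctan2(e[:,1],e[:,0])))
    return m,q.mean(0)
a=top('w6',285,30,370,125);b=top('w3',500,190,630,275)
print(tri(*a,*b))
w,m=load('w6');print(w[40:105,312:342].max(2)[::3])
w,m=load('w3');print(w[204:262:3,560:614:2].max(2))
```

```text
w6 ((44.0, 29.0), 90.0) 1213.0
[[309.0, 44.0], [338.0, 44.0], [338.0, 88.0], [309.0, 88.0]] [[629.6, -287.9, 70.0], [635.6, -311.9, 70.0], [601.8, -320.8, 70.0], [595.7, -296.1, 70.0]] [ 615.68676833 -304.16255387   70.        ] [34.91345394 24.70638145 34.91795186 25.40349219]
[  13.65860428  -76.0545346  -165.19745835  103.94314489]
w3 ((39.50800704956055, 54.68817901611328), 8.530765533447266) 1584.0
[[570.2, 259.4], [578.3, 205.4], [617.4, 211.2], [609.3, 265.3]] [[595.7, -297.0, 70.0], [634.8, -285.8, 70.0], [637.7, -314.9, 70.0], [598.5, -327.3, 70.0]] [ 616.643909   -306.25143677   70.        ] [30.43814294 40.67524159 29.25097377 41.07182031]
[  95.35118419   15.94654847  -84.32506332 -162.46712267]
(array([ 616.35434579, -304.36270643,   71.70520104]), np.float64(1.5780858964828106))
[[ 93  95  95  94  92  92  92  93  94  95  95  96  96  96  95  94  93  94
   95  92  93  93  90  92  91  91  93  92  93  91]
 [105 107 110 111 110 111 115 123 123 124 124 125 129 139 139 138 138 138
  135 142 151 152 143 119  95  91  91  89  93  92]
 [181 177 177 175 177 175 175 176 176 175 176 
[... 4015 characters left out ...]
 235 203 157 161 162]
 [127 127 125 126 126 125 147 235 205 190 191 192 191 191 190 191 190 191
  191 191 191 206 235 179 155 162 161]
 [126 127 125 126 126 127 176 235 207 202 194 192 190 191 190 192 189 190
  191 192 191 218 231 162 157 158 157]
 [127 126 127 126 126 128 199 231 203 202 203 202 202 200 194 191 191 191
  190 191 193 226 221 158 158 159 160]
 [156 147 131 127 126 131 223 226 203 203 204 203 203 204 205 204 204 203
  193 191 193 233 201 159 163 164 163]
 [161 162 161 158 149 148 213 203 204 205 206 206 205 206 205 205 205 204
  202 201 191 165 154 153 156 159 158]
 [159 157 157 156 157 157 157 157 159 161 162 163 163 162 160 161 162 159
  155 157 161 155 152 153 153 155 154]]
```

Cell top centre ≈ (615.8, −304.4), z ≈ 71 by two views, yaw ≈ 14.2°, size 25×36: it matches. Approach from above.

```bash
python3 -m jog '{"jaw":[50,50,50,50,50,50,50,50,50,50],"slide":[[0.7,0.04,0],[0.9,0.05,0],[1,0.05,0],[1,0.05,0],[0.7,0.03,0.4],[0.29,0,1],[0,0,1],[0,0,1],[0,0,0.6],[0,0,0]],"spin":[0,0,0,0,0,0,0,0,0,0]}' 20
python3 -m jog '{"jaw":[50,50],"slide":[[0,0,0],[0,0,0]],"spin":[0,0]}'
```

```text
time_s: 19.0
ee_pos: [613.6, -303.5, 115.7]
ee_rot: [-179.7, 0.3, 13.9]
force: [-0.7, -0.6, -0.2]
gripper_width: 50.0
gripper_force: 0.0
time_s: 19.2
ee_pos: [616.9, -305.1, 120.6]
ee_rot: [179.9, -0.1, 13.9]
force: [-0.6, 0.4, -0.1]
gripper_width: 50.3
gripper_force: 0.0
```

```bash
python3 -m jog '{"jaw":[50,50,50,50,50,50,50,50],"slide":[[-0.03,-0.03,0.4],[0,0,0.6],[0,0,0.6],[0,0,0.6],[0,0,0.4],[0,0,0.19],[0,0,0],[0,0,0]],"spin":[0,0,0,0,0,0,0,0]}' 15
python3 -m jog '{"jaw":[38,30,24,21,20,20,20,20],"slide":[[0,0,0],[0,0,0],[0,0,0],[0,0,0],[0,0,0],[0,0,0],[0,0,0],[0,0,0]],"spin":[0,0,0,0,0,0,0,0]}' 15
```

```text
time_s: 20.0
ee_pos: [615.8, -304.2, 35.6]
ee_rot: [179.9, -0.1, 13.9]
force: [-0.2, -0.4, 0.1]
gripper_width: 50.3
gripper_force: 0.0
time_s: 20.8
ee_pos: [615.4, -304.0, 35.2]
ee_rot: [180.0, -0.0, 13.9]
force: [0.0, 0.0, 3.7]
gripper_width: 23.8
gripper_force: 15.0
```

```bash
python3 -m jog '{"jaw":[20,20,20,20,20,20,20,20,20,20],"slide":[[0,0,-0.3],[0,0,-0.6],[0,0,-0.8],[0,0,-0.9],[0,0,-0.9],[0,0,-0.9],[0,-0.3,0],[-0.05,-0.7,0],[-0.05,-0.9,0],[-0.05,-0.9,0]],"spin":[0,0,0,0,0,0,0,0,0,0]}' 20
python3 -m jog '{"jaw":[20,20,20,20,20,20,20,20,20,20],"slide":[[-0.04,-0.9,0],[0,-1,0],[0,-1,0],[0,-1,0],[0,-1,0],[0,-1,0],[0,-1,0],[0,-1,0],[0,-0.9,0],[0,-0.5,0]],"spin":[0,0,0,0,0,0,0,0,0,0]}'
python3 -m jog '{"jaw":[20,20,20],"slide":[[0,-0.09,0],[0,0,0],[0,0,0]],"spin":[0,0,0]}'
```

```text
time_s: 21.8
ee_pos: [589.4, -222.1, 165.4]
ee_rot: [-179.9, 0.1, 13.9]
force: [-0.5, -0.0, -0.8]
gripper_width: 23.7
gripper_force: 20.0
time_s: 22.8
ee_pos: [520.7, 48.9, 165.9]
ee_rot: [-179.9, 0.1, 14.0]
force: [0.6, -0.5, -0.5]
gripper_width: 23.7
gripper_force: 20.0
time_s: 23.1
ee_pos: [521.9, 48.8, 166.6]
ee_rot: [180.0, 0.0, 13.9]
force: [1.0, -0.3, -0.2]
gripper_width: 23.9
gripper_force: 20.0
```

```bash
python3 -m jog '{"jaw":[20,20,20,20,20,20,20,20,20],"slide":[[0.02,-0.02,0.3],[0,0,0.5],[0,0,0.6],[0,0,0.5],[0,0,0.35],[0,0,0.22],[0,0,0],[0,0,0],[0,0,0]],"spin":[0,0,0,0,0,0,0,0,0]}'
python3 - <<'E'
from h import *
a,_=snap('wrist','w7');b,mb=snap('scene','s7')
for z in(57,79,127): print(z,proj(mb,[522.3,49.6,z]))
o=np.hstack([cv2.resize(b[190:310,230:370].copy(),(420,360),interpolation=cv2.INTER_CUBIC),cv2.resize(b[210:400,60:300].copy(),(380,360))])
o=np.vstack([o,cv2.resize(a[100:290,:].copy(),(800,238))]);cv2.imwrite('pics/c7.png',o[:,:,::-1])
E
```

```text
time_s: 24.0
ee_pos: [522.8, 50.4, 93.4]
ee_rot: [180.0, -0.1, 13.9]
force: [0.4, -0.1, -0.5]
gripper_width: 23.6
gripper_force: 20.0
57 (np.float64(291.6771059577079), np.float64(240.5342119067526))
79 (np.float64(291.5593330037186), np.float64(231.19959681915591))
127 (np.float64(291.2941352199994), np.float64(210.1801764068257))
```

View pics/c7.png

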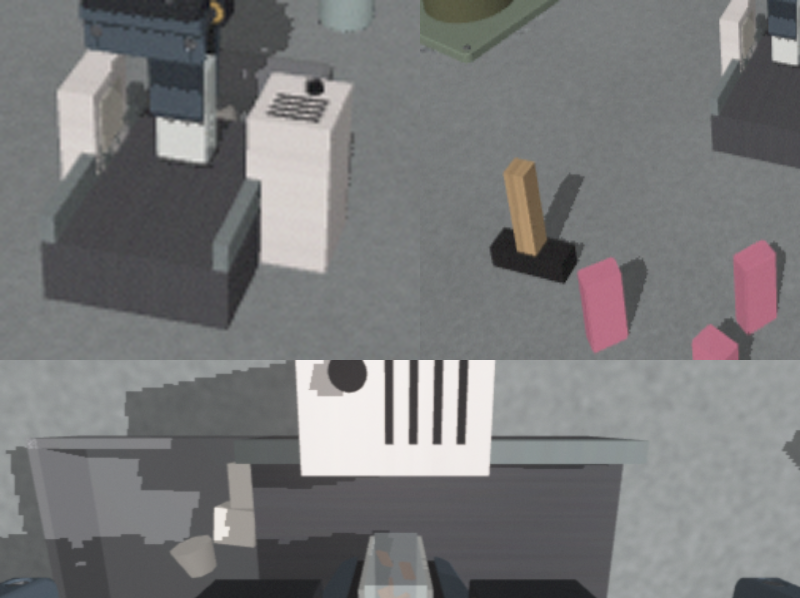

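Cell is held upright between lamp and screen (185,135), pusher stands at (530,240), offcuts are in the trough (235,520). Settle and recheck.

```bash
python3 -m jog '{"jaw":[20,20],"slide":[[0,0,0.02],[0,0,0]],"spin":[0,0]}'; python3 -m jog '{"jaw":[20,20,20],"slide":[[0,0,0],[0,0,0],[0,0,0]],"spin":[0,0,0]}'
```

```text
time_s: 24.3
ee_pos: [522.3, 50.4, 92.3]
ee_rot: [180.0, -0.0, 13.9]
force: [-0.3, -0.4, -0.0]
gripper_width: 23.7
gripper_force: 20.0
time_s: 24.6
ee_pos: [522.2, 50.4, 92.2]
ee_rot: [-180.0, -0.0, 13.9]
force: [0.1, 0.8, -0.7]
gripper_width: 24.4
gripper_force: 20.0
```

```bash
python3 -c "
from workcell import env
print(env.job_done())"
```

```text
the job is handed in; nothing more can be done
None
```

The job is handed in at 24.6 s of the 56 s: all four offcuts are in the trough, the pusher stands upright in its old place, and the cell is held by its frosted faces, upright in the beam and within about 1 mm of its aim point by the arm's readings (no verdict was returned).

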